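# Bring an eccentric to its high point on the bench centres

## Task

The steel eccentric from a printing press is set up on bench centres. First slide the dial-gauge carriage in until it is fully home on its stop, so that the sprung plunger bears on the eccentric; then crank the shaft round to find the eccentric's high point and leave it there, let go, with the gauge at the highest reading the turn gives, to within about a quarter of a millimetre. Crank gently so the shaft is not forced sideways, up or down on its sprung centres, and leave the other things on the table alone.

Things in the scene. Friction and masses are not known exactly. Their poses are not given: they have to be found in the camera images.
- crank_axis (a point): Point on the shaft's axis of turning, level with the middle of the crank knob, 105 mm above the table. Its axes are the fixture's (grey bed with headstock and tailstock): x along the shaft, from the crank (near end) to the tailstock (far end), y horizontal towards the gauge, z up. The headstock begins 50 mm along +x from this point and is 125 mm tall.
- crank_grip (a point): Centre of the crank knob: black plastic cylinder, 18 mm across, 44 mm long, parallel to the shaft, 35 mm off its axis, spinning freely on its pin. It overhangs the crank arm (24 to 34 mm along +x). At the start it is within 35 degrees of straight above the axis. Pinched from above on its +y and -y sides it can be carried right round either way, the hand staying upright, with about 4.5 N.
- carriage_knob (a point): Centre of the grip of the gauge carriage: an upright steel post 16 mm in diameter, on the +y side of the dial; its top is 22 mm above this point and it is free down to 40 mm below it. This point is 100 mm above the table and 65 mm from the dial's centre.
- carriage (a joint): Travel of the gauge carriage along its guide, m: 0 fully back, 0.040 fully home on its rigid stop; it grows as the carriage moves along the fixture's -y, towards the shaft. Sliding needs about 6 N, and it stays where it is left.
- plunger (a joint): How far the gauge's sprung plunger is pushed in, m: 0 fully out; the eccentric pushes it towards +y (1 to 3 N). With the carriage home it swings from about 0.0015 at the eccentric's low point to about 0.0133 at its high point, once per turn of the shaft. The plunger has a ball tip of 5 mm radius and points along -y, horizontally, at the shaft's axis.
- seat_y (a joint): How far the shaft is pushed sideways on its sprung centres, m, along the fixture's +y; 0 at rest, 8 N per mm. More than 0.002 either way (16 N) is forcing it. Any such push adds to what the plunger reads, so the reading counts with the crank let go; the plunger alone pushes the shaft by up to -0.0003.
- seat_z (a joint): How far the shaft is pushed up (+) or down (-) on its sprung centres, m; 0 at rest, 8 N per mm. More than 0.002 either way (16 N) is forcing it.
- tile_stack: Bystander: glued stack of square wooden tiles, 85 x 85 x 28 mm, origin under its centre.
- sanding_block: Bystander: yellow plastic sanding block, 100 x 50 x 46 mm, origin under its centre.
- cutters: Bystander: side cutters with red grips, about 195 mm long, 14 mm high, lying flat; origin between the grips, at table height, jaws towards its +x.
- dial (a point): Centre of the gauge's dial face: a round housing 68 mm in diameter with a white face looking up, 115 mm above the table. The black needle turns clockwise seen from above by 0.2 rad per mm that the plunger is pushed in.
- eccentric_axis (a point): Point on the shaft's axis (fixed to the fixture) in the middle of the eccentric: a plain round steel disc 56 mm across, 16 mm thick, its centre 6 mm off the axis. How it is clamped on the shaft relative to the crank differs each time; at the start its high point is at least 65 degrees from the plunger. The shaft stays where it is left.

How it is judged:
By the outcome, as a careful person would: the job done as asked, in the order asked, and still so for the second after the job is handed in, with the robot touching nothing.
It also fails if it takes over 61 s, if anything falls off the work surface, if the arm or the gripper's body presses on something with over 40 N, if the wrist force passes 120 N, or if a joint passes its speed limit or range.

## Robot

A 6-joint arm with a two-finger parallel gripper is mounted at the origin on the work surface. World frame = base frame: x ahead of the robot, y to its left, z up, the work surface at z = 0. Lengths are in m, angles in rad, forces in N, time in s.
With the tool pointing down it reaches from about 0.375 to 0.975 m from the base axis. Payload 3.8 kg.
Tool frame: the origin (TCP) lies midway between the tips of the shut fingers; the grasp point (between the pads) lies 19 mm behind it; z points along the fingers, y is the line along which they close (so a half turn about z gives the same grasp; the last joint's range is limited). The gripper opens to 88 mm and grips with 3 to 60 N. Pads are 18 mm wide; open, the fingers measure 123 mm over their backs; the gripper's body (75 mm by 187 mm) begins 45 mm behind the grasp point.
Start: joints at [-1.273, 0.264, 1.604, -0, 1.274, -0.037], TCP at [0.222, -0.638, 0.202] pointing down, gripper open.
Joint ranges: [-2.63, 2.63], [-0.94, 2.18], [0.31, 2.57], [-1.31, 4.45], [0, 2.66], [-2.55, 2.55]. Speed limits (rad/s): [2.57, 2.57, 3.14, 3.14, 3.14, 3.14].

## Interface

Orientations are given as a rotation vector (axis times angle).
In Python, from cell import manip, inverse_kinematics, cams, order gives the robot as it stands. Calls block until the motion is done:
- manip.move_pose(position, orientation): joint-space move of the TCP to a pose.
- manip.move_linear(position, rate=0.15, rot=None): straight line of the TCP; rot=None keeps the orientation; rate is the mean speed in m/s.
- manip.set_joints(angles): joint-space move.
- manip.set_gripper(opening, force=None): finger opening in m; force is the grip in N (None keeps the last); returns when the fingers have stopped.
- manip.dwell(seconds).
- inverse_kinematics(position, orientation): joint angles nearest the present ones, or None.
- manip.state(): the state.
- cams.capture(name): name is "scene" or "top" or "wrist"; returns a dict with "image" (480x640x3 uint8, blue, green, red), "z_map" (480x640 float32, m along the optical axis (not along the pixel's ray), 0 where there is no reading), "intrinsics" (3x3 intrinsics, pixels), "position" and "orientation" of the camera in the world; the wrist camera has in their place "T_tool_cam" (4x4, takes a point from camera to tool coordinates, whose origin is the TCP and whose axes are the flange's). Camera axes: x right, y down, z forward; pixel columns grow to the right and rows downward; lengths in m; the calibration is good to about 2 mm. A picture is of the moment at which its call begins: read the wrist's pose just before it.
A pose or a line that the arm cannot do raises manip.IKError and nothing moves.
- order.close_job(): hands the job in; it is judged then, once.
The state is a dict: "clock": time; "joint_pos": joint angles; "joint_velocities": joint speeds; "tau": joint torques, N m; "tool_pos": TCP position; "tcp_rot": TCP orientation; "contact_force": force on the tool from outside, world axes, zero at the start; "moment": the same for the moment, N m; "gripper_width": finger opening in m; "grasp_force": force on a finger pad.
Only numpy, scipy, OpenCV 4.12 (cv2) and the standard library are available. Lean on these libraries where they do the work, as an engineer would, in place of code of your own. Each camera call takes 0.05 s, during which the arm holds its last target. There are 200 camera calls.

## Working session

There is one attempt and no reset: what is moved stays moved. The work goes in short steps, each a Python script; the robot and the scene stay as the last script left them, time stands still between calls to the robot, and variables do not carry over. Pictures are saved under pics/ and viewed, at most 10 in all, crops included, and the job is handed in when it is done.

```bash
ls; mkdir -p pics; cat > h.py <<'E'
import numpy as np, cv2
from cell import manip, inverse_kinematics, cams, order
from scipy.spatial.transform import Rotation as R
def cam(n):
    s=manip.state(); c=cams.capture(n)
    if n=="wrist":
        T=np.eye(4); T[:3,:3]=R.from_rotvec(s["tcp_rot"]).as_matrix(); T[:3,3]=s["tool_pos"]
        c["T"]=T@np.array(c["T_tool_cam"])
    else:
        T=np.eye(4); o=np.array(c["orientation"])
        T[:3,:3]=o if o.shape==(3,3) else R.from_rotvec(o).as_matrix(); T[:3,3]=c["position"]; c["T"]=T
    return c
def ray(c,u,v,z):
    d=c["T"][:3,:3]@np.linalg.solve(c["intrinsics"],[u,v,1.]); p=c["T"][:3,3]
    return p+d*(z-p[2])/d[2]
def cloud(c):
    v,u=np.mgrid[:480,:640]; z=c["z_map"]
    P=np.stack([u*z,v*z,z],-1)@np.linalg.inv(c["intrinsics"]).T
    return P@c["T"][:3,:3].T+c["T"][:3,3]
E
python3 - <<'E'
from h import *
for n in("top","scene"):
    c=cam(n); cv2.imwrite(f"pics/{n}0.png",c["image"]); print(n,c["T"].round(3),c["intrinsics"])
print(manip.state())
E
```

```text
pics
top [[ 0.002 -0.987  0.158  0.433]
 [-1.    -0.002 -0.003 -0.082]
 [ 0.003 -0.158 -0.987  1.151]
 [ 0.     0.     0.     1.   ]] [[565.14151234   0.         327.91012457]
 [  0.         565.14151234 233.30944287]
 [  0.           0.           1.        ]]
scene [[ 0.004  0.84  -0.542  1.103]
 [ 1.    -0.01  -0.007 -0.054]
 [-0.011 -0.542 -0.84   0.888]
 [ 0.     0.     0.     1.   ]] [[498.20988087   0.         318.07045616]
 [  0.         498.20988087 241.12327501]
 [  0.           0.           1.        ]]
{'clock': 0.1, 'joint_pos': array([-1.27289126e+00,  2.64698833e-01,  1.60521185e+00,  1.41552618e-05,
        1.27369994e+00, -3.69217010e-02]), 'joint_velocities': array([-6.37532324e-05, -2.11906461e-03, -2.69068144e-03,  2.59962000e-04,
       -1.01428810e-03, -3.95664149e-04]), 'tau': array([ 5.44388922e-05, -5.03618109e+01, -3.58069718e+01,  7.30598602e-02,
        2.33914558e-02, -6.49676690e-05]), 'tool_pos': array([ 0.22159077, -0.6368442 ,  0.20051223]), 'tcp_rot': array([-3.09569678e+00, -5.23151172e-01,  3.91138900e-04]), 'contact_force': array([-0.00167617,  0.52730163, -0.20439066]), 'moment': array([-0.01313383, -0.00075652, -0.01118506]), 'grasp_force': 0.0, 'gripper_width': 0.08815866498720591}
```

View pics/top0.png

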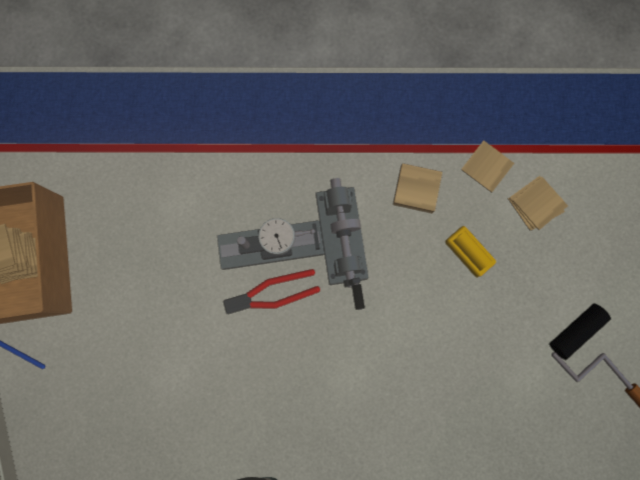

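View pics/scene0.png

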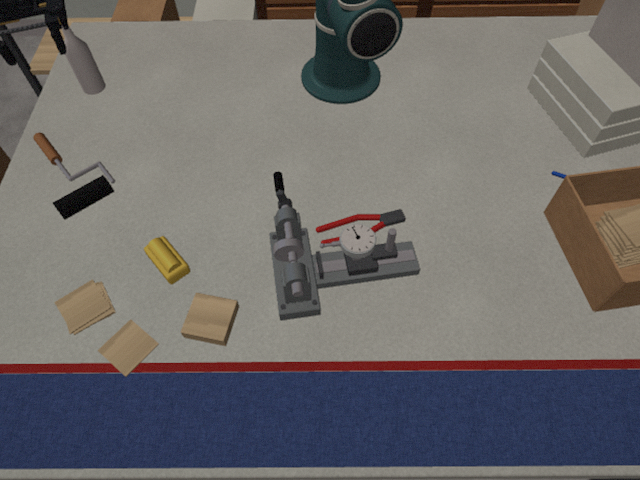

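The top view shows the dial at (276,236), the post top at about (240,240), and the crank knob at about (359,297). The bed is tilted slightly, and the cutters lie near the crank side of the guide. In the scene view the dial is at (357,238), the post at (392,237), and the crank knob at (279,180).

```bash
python3 - <<'E'
from h import *
t=cam("top"); s=cam("scene")
def tri(a,b):
    A=[];o=[]
    for c,(u,v) in((t,a),(s,b)):
        d=c["T"][:3,:3]@np.linalg.solve(c["intrinsics"],[u,v,1.]);d/=np.linalg.norm(d)
        M=np.eye(3)-np.outer(d,d);A.append(M);o.append(M@c["T"][:3,3])
    return np.linalg.solve(A[0]+A[1],o[0]+o[1])
print("dial",ray(t,276,236,.115),ray(s,357,238,.115),tri((276,236),(357,238)))
print("post",ray(t,240,240,.122),ray(s,392,231,.122))
P=cloud(t)
# bed: fit by cloud in region; top of headstock/tailstock etc.
m=(P[...,2]>.02)&(P[...,2]<.2)&(abs(P[...,1]+.0)<.3)
hsv=cv2.cvtColor(t["image"],cv2.COLOR_BGR2HSV)
for c,nm in((t,"top"),(s,"scene")):
    g=c["image"].max(2); P=cloud(c)
    k=(g<45)&(P[...,2]>.07)&(P[...,2]<.2)&(P[...,0]>.2)&(abs(P[...,1])<.3)
    n,l,st,ce=cv2.connectedComponentsWithStats(k.astype(np.uint8))
    for i in range(1,n):
        if st[i,4]>25:
            q=P[l==i]; print(nm,ce[i],st[i],np.median(q,0).round(4),q.min(0).round(3),q.max(0).round(3))
w=cam("wrist");print(np.array(w["T_tool_cam"]).round(3),w["intrinsics"].round(0))
# shaft pixels high points
P=cloud(t); 
k=(P[...,2]>.095)&(P[...,2]<.2)&(P[...,0]>.35)&(P[...,0]<.75)&(P[...,1]<-.08)&(P[...,1]>-.2)
for x in np.arange(.38,.7,.02):
    q=P[k&(abs(P[...,0]-x)<.01)]
    if len(q): print(x.round(2),len(q),q[:,1].mean().round(4),q[:,1].min().round(3),q[:,1].max().round(3),q[:,2].max().round(3))
E
```

```text
dial [0.59298645 0.0111792  0.115     ] [0.59758708 0.01177731 0.115     ] [0.59387313 0.01197831 0.10928849]
post [0.58431616 0.07663814 0.122     ] [0.58741946 0.07665667 0.122     ]
top [357.525   295.71875] [353 285  10  23 160] [ 0.481  -0.1382  0.1475] [ 0.462 -0.146  0.143] [ 0.501 -0.129  0.152]
scene [280.45901639 188.97540984] [274 172  18  36 244] [ 0.5018 -0.1331  0.1443] [ 0.461 -0.145  0.102] [ 0.52  -0.113  0.151]
[[-0.    -0.955 -0.296  0.076]
 [ 1.    -0.    -0.    -0.001]
 [-0.    -0.296  0.955 -0.182]
 [ 0.     0.     0.     1.   ]] [[423.   0. 316.]
 [  0. 423. 246.]
 [  0.   0.   1.]]
0.46 64 -0.1393 -0.147 -0.131 0.151
0.48 118 -0.1374 -0.147 -0.128 0.152
0.5 153 -0.1297 -0.144 -0.113 0.15
0.52 135 -0.1212 -0.141 -0.098 0.15
0.54 296 -0.1214 -0.147 -0.097 0.129
0.56 124 -0.122 -0.145 -0.097 0.127
0.58 88 -0.1156 -0.124 -0.108 0.116
0.6 242 -0.1135 -0.143 -0.091 0.137
0.62 211 -0.1172 -0.145 -0.089 0.139
0.64 95 -0.1028 -0.115 -0.081 0.121
0.66 283 -0.1038 -0.129 -0.081 0.13
0.68 200 -0.1035 -0.127 -0.081 0.129
```

```bash
cat >> h.py <<'E'
def down(yaw):  # tool x along yaw, pointing down
    d=np.array([np.cos(yaw),np.sin(yaw),0]); z=np.array([0,0,-1.])
    return R.from_matrix(np.stack([d,np.cross(z,d),z],1)).as_rotvec()
E
python3 - <<'E'
from h import *
for y in (10,-80,100,190,-170):
    print(y,inverse_kinematics([.53,-.135,.28],down(np.radians(y))),inverse_kinematics([.585,.076,.1],down(np.radians(y))))
manip.move_pose([.53,-.135,.28],down(np.radians(10)))
c=cam("wrist"); cv2.imwrite("pics/w1.png",c["image"]); np.savez("w1.npz",**{k:c[k] for k in("image","z_map","intrinsics","T")}); print(manip.state()["clock"])
E
```

```text
10 [-2.94956381e-01 -1.90483270e-02  1.77647444e+00 -8.88178420e-16
  1.38416654e+00  1.10130702e+00] [ 8.69690174e-02  1.88299124e-01  1.89218942e+00 -8.88178420e-16
  1.06110411e+00  1.48323242e+00]
-80 None None
100 [-2.94956381e-01 -1.90483270e-02  1.77647444e+00 -4.44089210e-16
  1.38416654e+00 -4.69489306e-01] [ 8.69690174e-02  1.88299124e-01  1.89218942e+00 -4.44089210e-16
  1.06110411e+00 -8.75639078e-02]
190 [-2.94956381e-01 -1.90483270e-02  1.77647444e+00 -4.44089210e-16
  1.38416654e+00 -2.04028563e+00] [ 8.69690174e-02  1.88299124e-01  1.89218942e+00 -4.44089210e-16
  1.06110411e+00 -1.65836023e+00]
-170 [-2.94956381e-01 -1.90483270e-02  1.77647444e+00 -4.44089210e-16
  1.38416654e+00 -2.04028563e+00] [ 8.69690174e-02  1.88299124e-01  1.89218942e+00 -4.44089210e-16
  1.06110411e+00 -1.65836023e+00]
2.4333
```

View pics/w1.png

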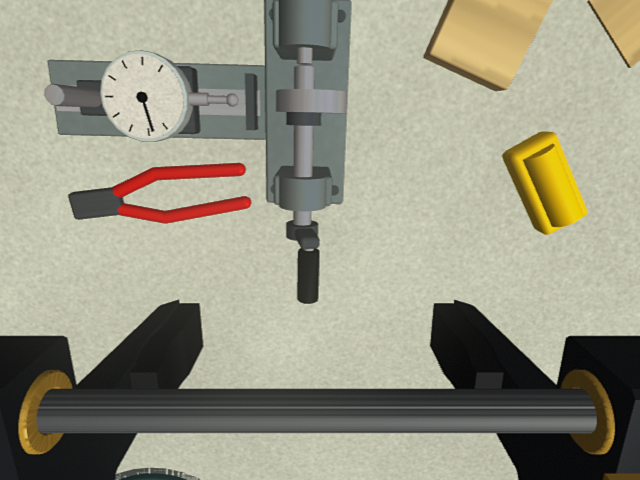

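The wrist view shows the dial centre at (145,96), the post top at (54,95), and the shaft at columns 295–312. The crank knob runs from (309,249) to (308,302), and the eccentric is at (310,101), offset away from the gauge.

```bash
python3 - <<'E'
from h import *
c=dict(np.load("w1.npz")); im=c["image"]; P=cloud(c)
print("dial",ray(c,145,96,.115),"post",ray(c,54,95,.122))
g=im.max(2).astype(int)
# shaft edges by depth
S=[]
for v in list(range(66,82,4))+list(range(130,166,5)):
    m=(P[v,280:340,2]>.098)&(P[v,280:340,2]<.13); u=np.flatnonzero(m)+280
    if len(u): q=ray(c,(u[0]+u[-1])/2,v,.105); S.append(q); print(v,u[0],u[-1],q.round(4),P[v,u,2].max().round(4))
S=np.array(S); k=np.polyfit(S[:,0],S[:,1],1); print("yaw",np.degrees(np.arctan(k[0])),k)
k2=(g<60)[240:310,285:335]; v,u=np.nonzero(k2); v+=240;u+=285
m=(v>252)&(v<300);print("knob px",u[m].mean(),v.min(),v.max(),"z",np.median(P[v,u,2][m]),P[v,u,2][m].max())
a=ray(c,u[(v>252)&(v<265)].mean(),258,.139);b=ray(c,u[(v>285)&(v<298)].mean(),291,.139);print("knob pts",a,b,np.degrees(np.arctan2(*(a-b)[[1,0]])))
print("knob depth pts",P[255,309],P[297,308])
m=(P[...,2]>.11)&(P[...,2]<.13);m[:, 80:]=0;m[110:]=0
q=P[m&(P[...,2]>.118)];print("post cloud",len(q),q.mean(0))
E
```

```text
dial [0.59586565 0.01054599 0.115     ] post [0.58489059 0.07576251 0.122     ]
66 295 312 [ 0.6391 -0.1062  0.105 ] 0.1131
70 295 314 [ 0.6364 -0.1075  0.105 ] 0.1133
74 295 314 [ 0.6335 -0.1079  0.105 ] 0.1131
78 295 314 [ 0.6306 -0.1084  0.105 ] 0.1135
130 294 313 [ 0.5916 -0.1141  0.105 ] 0.1132
135 294 312 [ 0.5876 -0.1143  0.105 ] 0.1128
140 294 312 [ 0.5837 -0.115   0.105 ] 0.113
145 294 312 [ 0.5798 -0.1156  0.105 ] 0.1136
150 294 312 [ 0.5758 -0.1163  0.105 ] 0.1138
155 294 312 [ 0.5718 -0.1169  0.105 ] 0.1129
160 294 312 [ 0.5678 -0.1176  0.105 ] 0.1145
165 294 312 [ 0.5638 -0.1183  0.105 ] 0.1136
yaw 8.530289856912823 [ 0.14999151 -0.20269376]
knob px 307.64533053515214 240 302 z 0.14634354477790712 0.4621931988643914
knob pts [ 0.4952993  -0.13470779  0.139     ] [ 0.46685303 -0.13909844  0.139     ] 8.774301460983766
knob depth pts [ 0.50066735 -0.13474644  0.14723288] [ 0.46501787 -0.1399692   0.14669454]
post cloud 381 [0.58543511 0.07541016 0.12105419]
```

```bash
python3 - <<'E'
from h import *
Y=np.radians(8.8); ex=np.array([np.cos(Y),np.sin(Y),0]); ey=np.array([-np.sin(Y),np.cos(Y),0])
o=down(Y+np.pi/2); p=np.array([.585,.0757,.085])
manip.move_pose(p+[0,0,.09],o); manip.set_gripper(.06); manip.move_linear(p,.12)
manip.set_gripper(.0,25)
s=manip.state(); f0=s["contact_force"]; print(s["gripper_width"],s["grasp_force"],f0,s["clock"])
for d in [.01,.03,.037]+list(np.arange(.038,.046,.001)):
    manip.move_linear(p-ey*d,.05); s=manip.state()
    f=s["contact_force"]-f0; print(round(d,3),((s["tool_pos"]-p)@ey).round(4),(f@ey).round(1),(f@ex).round(1))
    if f@ey>18: break
manip.set_gripper(.06); manip.move_linear(manip.state()["tool_pos"]+[0,0,.1],.2); print(manip.state()["clock"])
E
```

```text
0.0005559792447370875 1.6440098045859486 [ 0.14220232 -0.59994893  3.77705794] 5.95
0.01 -0.0106 0.2 -0.2
0.03 -0.0305 0.3 0.7
0.037 -0.0373 0.4 -0.2
0.038 -0.038 0.3 0.6
0.039 -0.039 0.7 1.2
0.04 -0.04 0.7 -0.4
0.041 -0.0411 1.2 -0.0
0.042 -0.0421 1.1 0.7
0.043 -0.0431 0.8 0.3
0.044 -0.0441 0.0 0.7
0.045 -0.045 0.3 -0.3
10.7667
```

The fingers closed on nothing (width 0), so I'll look.

```bash
python3 - <<'E'
from h import *
manip.move_pose([.53,-.10,.28],down(np.radians(8.8)))
c=cam("wrist"); cv2.imwrite("pics/w2.png",c["image"]); np.savez("w2.npz",**{k:c[k] for k in("image","z_map","intrinsics","T")}); s=manip.state();print(s["clock"],s["tool_pos"],s["contact_force"])
E
```

```text
12.025 [ 0.52960457 -0.09954029  0.27864031] [ 0.68427019 -0.94262696 -0.28333729]
```

View pics/w2.png

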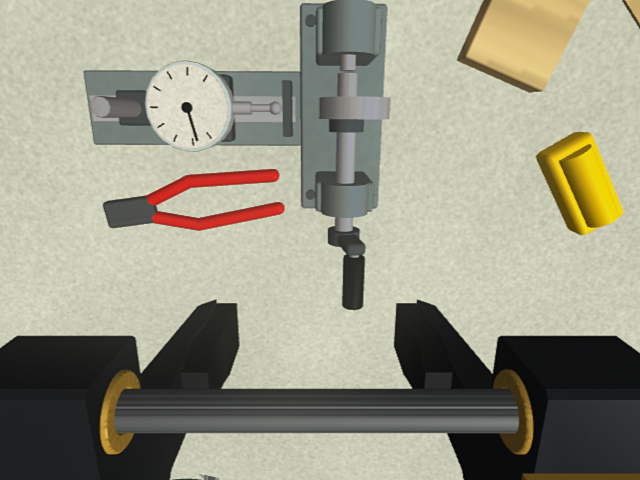

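The dial is at (187,106), the post top at (100,107), and the crank is unchanged.

```bash
python3 - <<'E'
from h import *
c=dict(np.load("w2.npz")); P=cloud(c)
print("dial",ray(c,187,106,.115),"post",ray(c,100,107,.122))
for u in range(90,150,5): print(u,P[107,u].round(4))
m=(P[...,2]>.095);m[:,140:]=0;m[140:]=0;q=P[m];print(len(q),np.median(q,0),q.min(0),q.max(0))
t=cam("top"); Q=cloud(t); 
for u in range(226,262,3): print(u,Q[240,u].round(4))
cv2.imwrite("pics/t2.png",cv2.resize(t["image"][180:310,200:380],None,fx=4,fy=4))
E
```

```text
dial [0.59556819 0.01257555 0.115     ] post [0.58486398 0.07587947 0.122     ]
90 [0.5774 0.1344 0.0209]
95 [0.5842 0.0799 0.1215]
100 [0.5848 0.0764 0.1209]
105 [0.5854 0.0722 0.1218]
110 [0.5859 0.0692 0.1202]
115 [0.5861 0.0687 0.1129]
120 [0.5863 0.0687 0.1042]
125 [0.5864 0.0687 0.0948]
130 [0.5866 0.0686 0.0853]
135 [0.5868 0.0686 0.075 ]
140 [0.5869 0.0688 0.0637]
145 [0.5874 0.066  0.0595]
698 [0.58632434 0.07173427 0.12045132] [ 0.57737332 -0.08767525  0.09504768] [0.60485721 0.08367314 0.46075952]
226 [0.5986 0.1198 0.0247]
229 [0.5988 0.1139 0.0237]
232 [0.5991 0.1082 0.0218]
235 [0.5992 0.1023 0.0208]
238 [0.5848 0.0808 0.1187]
241 [0.5845 0.075  0.1206]
244 [0.5842 0.0692 0.1229]
247 [0.5932 0.0723 0.0618]
250 [0.5935 0.0667 0.0598]
253 [0.5935 0.0609 0.0599]
256 [0.5935 0.055  0.0602]
259 [0.586  0.043  0.1111]
```

View pics/t2.png

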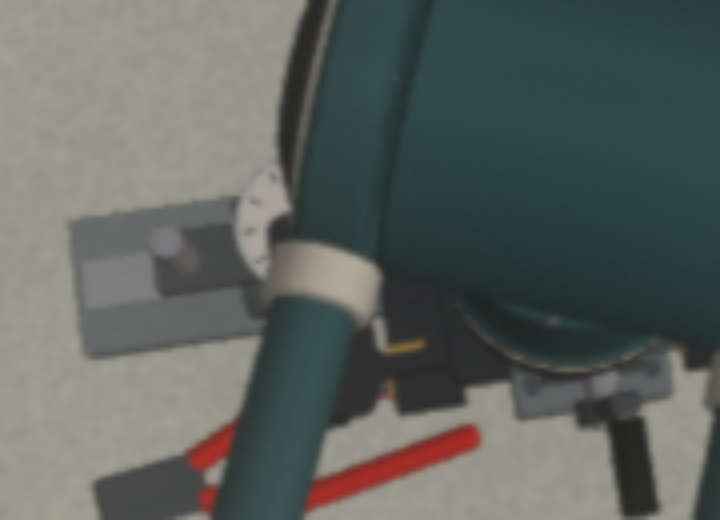

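```bash
python3 - <<'E'
from h import *
Y=np.radians(8.8)
o=down(Y+np.pi/2); p=np.array([.585,.0757,.085])
manip.move_pose(p+[0,0,.06],o); manip.set_gripper(.06); s=manip.state(); print(s["tool_pos"],R.from_rotvec(s["tcp_rot"]).as_matrix().round(3),s["gripper_width"]); manip.move_linear(p,.12)
s=manip.state(); print(s["tool_pos"],s["gripper_width"],s["clock"],s["contact_force"])
c=cam("wrist"); cv2.imwrite("pics/w3.png",c["image"])
E
```

```text
[0.58550742 0.07506518 0.14580681] [[-0.152  0.988  0.001]
 [ 0.988  0.152  0.   ]
 [-0.     0.001 -1.   ]] 0.059677632158611944
[0.58524728 0.07564825 0.08518081] 0.05982989524992599 14.0917 [ 0.43257253  0.91338929 -0.13739305]
```

View pics/w3.png

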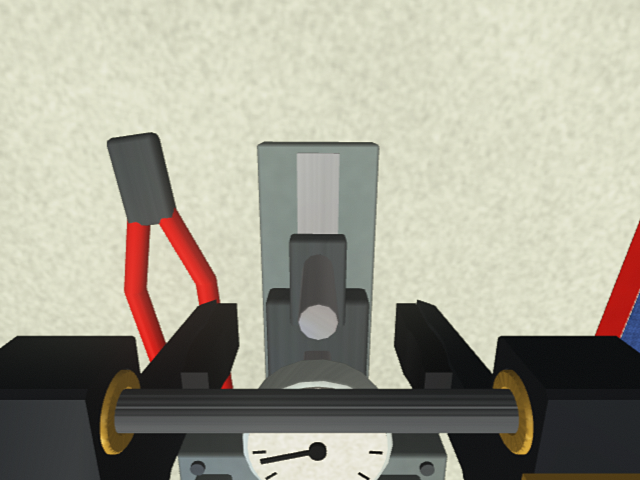

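```bash
python3 - <<'E'
from h import *
for w in (.03,.02,.012,.005):
    manip.set_gripper(w,30); s=manip.state(); print(w,s["gripper_width"],s["grasp_force"],s["contact_force"].round(2),s["tool_pos"].round(4),s["clock"])
c=cam("wrist"); cv2.imwrite("pics/w4.png",c["image"])
E
```

```text
0.03 0.029801654498607315 0.0 [0.36 0.3  0.73] [0.585  0.0757 0.085 ] 14.75
0.02 0.020184633672255984 0.0 [-0.17 -0.34  0.57] [0.585  0.0757 0.0849] 15.1083
0.012 0.012002736421733265 0.7621288485825062 [0.65 0.53 1.56] [0.5855 0.0757 0.0854] 15.4417
0.005 0.005247189580580511 1.860145926475525 [-0.1   0.15  4.56] [0.5853 0.0757 0.0854] 15.7583
```

View pics/w4.png

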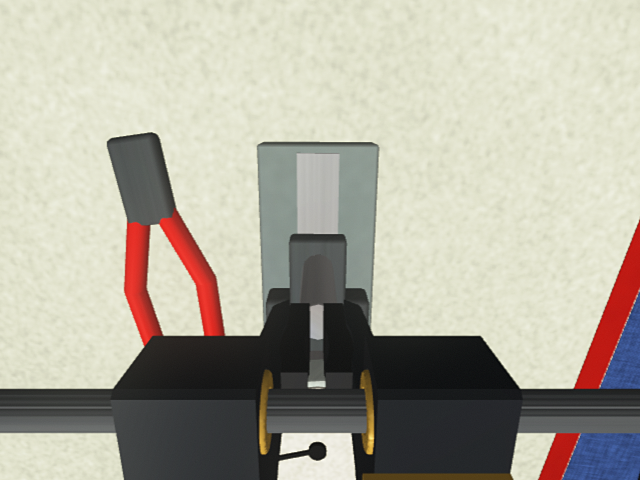

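The fingers closed through where the post should be, with hardly any force and a small upward push. The tips may sit higher than the nominal TCP, so I'll check with depth.

```bash
python3 - <<'E'
from h import *
manip.set_gripper(.06)
s=manip.state(); T=np.eye(4);T[:3,:3]=R.from_rotvec(s["tcp_rot"]).as_matrix();T[:3,3]=s["tool_pos"];Ti=np.linalg.inv(T)
c=cam("wrist"); P=cloud(c)
def tl(q): return (q-T[:3,3])@T[:3,:3]
for u,v in((226,310),(232,320),(236,335),(225,325),(215,310),(400,310),(398,330),(410,310),(318,322)): print((u,v),tl(P[v,u]).round(4),P[v,u].round(4))
# scene camera points near the gripper
for n in("scene","top"):
    c=cam(n); P=cloud(c); Q=tl(P); 
    m=(abs(Q[...,0])<.012)&(abs(Q[...,1])<.07)&(abs(Q[...,1])>.02)&(Q[...,2]>-.08)&(Q[...,2]<.03)
    q=Q[m]; print(n,len(q), q[q[:,2].argsort()[-5:]].round(3) if len(q) else "")
    img=c["image"]; 
    v,u=np.nonzero(m); print(u.min(),u.max(),v.min(),v.max()) if len(u) else 0
    if n=="scene":cv2.imwrite("pics/s5.png",cv2.resize(img[130:290,240:440],None,fx=3.5,fy=3.5))
E
```

```text
(226, 310) [ 0.0097 -0.0332 -0.0429] [0.5507 0.0802 0.1279]
(232, 320) [ 0.0076 -0.0305 -0.0466] [0.5538 0.0786 0.1316]
(236, 335) [-0.0007 -0.0303 -0.0424] [0.5552 0.0704 0.1274]
(225, 325) [ 0.0092 -0.0314 -0.0534] [0.5526 0.08   0.1384]
(215, 310) [ 0.0096 -0.0373 -0.0427] [0.5468 0.0795 0.1276]
(400, 310) [ 0.0093  0.0299 -0.042 ] [0.6132 0.0894 0.127 ]
(398, 330) [ 0.0021  0.0293 -0.0437] [0.6136 0.0822 0.1287]
(410, 310) [ 0.0095  0.0334 -0.0425] [0.6166 0.0902 0.1275]
(318, 322) [ 0.0015  0.0001 -0.0364] [0.5849 0.0772 0.1214]
scene 24 [[-0.008 -0.037 -0.039]
 [-0.01  -0.035 -0.039]
 [-0.007 -0.028 -0.038]
 [ 0.004 -0.029 -0.037]
 [-0.008 -0.034 -0.037]]
382 390 207 218
top 0
```

View pics/s5.png

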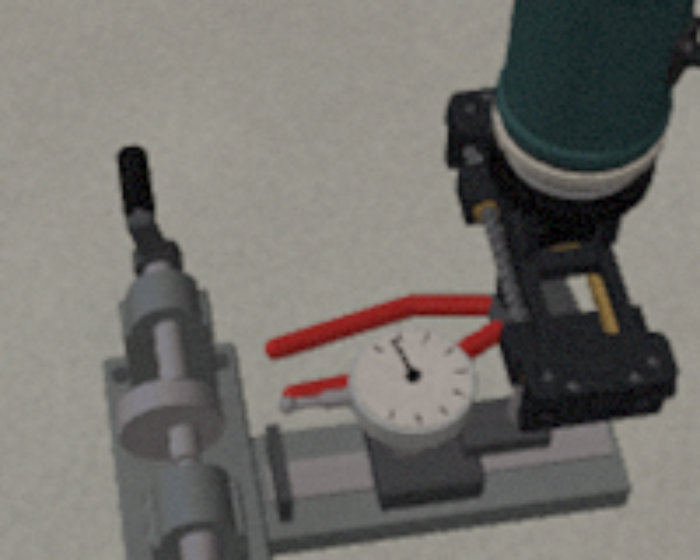

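The scene crop shows the gripper hovering over the post. Both cameras' depth puts the fingertips about 36 mm behind the reported TCP, so I'll offset for that and retry.

```bash
cat >> h.py <<'E'
D=.055 # real grasp point sits this far behind the reported TCP
Y=np.radians(8.8); ex=np.array([np.cos(Y),np.sin(Y),0]); ey=np.array([-np.sin(Y),np.cos(Y),0])
E
python3 - <<'E'
from h import *
p=np.array([.585,.0757,.104-D])
for z in (.075,.062,p[2]):
    manip.move_linear([p[0],p[1],z],.08); s=manip.state(); print(s["tool_pos"][2],s["contact_force"].round(2))
    if abs(s["contact_force"]).max()>6: raise SystemExit
manip.set_gripper(.0,30)
s=manip.state(); f0=s["contact_force"]; print(s["gripper_width"],s["grasp_force"],f0,s["clock"])
if s["gripper_width"]<.012: raise SystemExit
for d in [.01,.03,.037]+list(np.arange(.038,.046,.001)):
    manip.move_linear(p-ey*d,.05); s=manip.state()
    f=s["contact_force"]-f0; print(round(d,3),((s["tool_pos"]-p)@ey).round(4),(f@ey).round(1),(f@ex).round(1))
    if f@ey>18: break
print(manip.state()["clock"],manip.state()["gripper_width"])
E
```

```text
0.07377198333861656 [ 0.81 -0.31 -0.42]
0.06082092055869022 [-0.78  0.36 -0.14]
0.04798612773190108 [-0.32  0.39 -0.32]
0.015244545679522567 30.006813118234277 [ 4.59888486 -0.07326702 -0.97752728] 18.5167
0.01 -0.0092 4.2 0.6
0.03 -0.0292 4.1 -0.5
0.037 -0.0323 16.3 0.1
0.038 -0.0322 19.8 0.4
19.9583 0.014808796412065485
```

```bash
python3 - <<'E'
from h import *
manip.set_gripper(.06); p=manip.state()["tool_pos"]; manip.move_linear(p+[0,0,.09],.25)
manip.move_pose([.53,-.12,.26],down(Y))
c=cam("wrist"); cv2.imwrite("pics/w6.png",c["image"][0:330,80:420].repeat(2,0).repeat(2,1)[:600]); np.savez("w6.npz",**{k:c[k] for k in("image","z_map","intrinsics","T")}); print(manip.state()["clock"])
E
```

```text
22.475
```

View pics/w6.png

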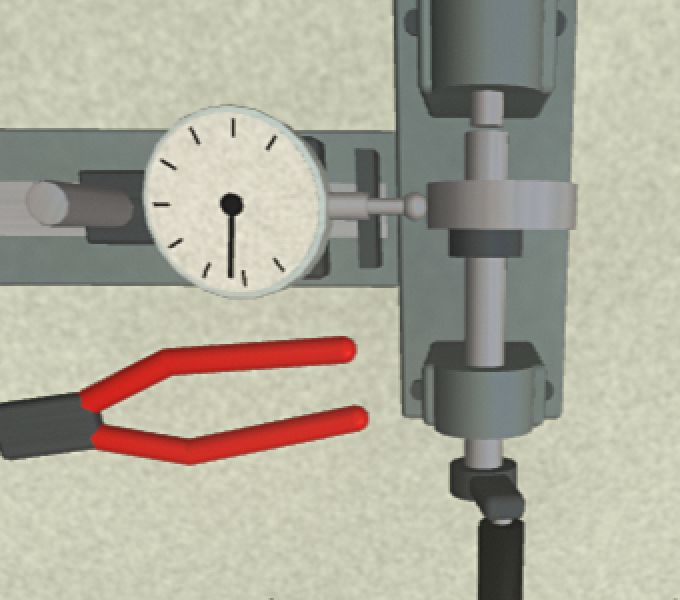

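The carriage has come up against its stop: the ball touches the disc at (414,205) in the 2x crop, and the needle now points straight down, about 17° clockwise of free. The disc is offset away from the gauge, near its low point. Next I'll measure the needle and the disc angle.

```bash
cat >> h.py <<'E'
from scipy.optimize import least_squares
def needle(c,prior):
    """world heading (rad, clockwise from above positive) of needle, dial centre; prior = approx world xy of dial"""
    # sample a world-plane patch at z=.115, 0.25 mm per px
    n=321; g=(np.arange(n)-160)*.00025
    X,Yw=np.meshgrid(prior[0]+g,prior[1]+g,indexing="ij"); W=np.stack([X,Yw,np.full_like(X,.115)],-1)
    q=((W-c["T"][:3,3])@c["T"][:3,:3])@c["intrinsics"].T; uv=(q[...,:2]/q[...,2:]).astype(np.float32)
    im=cv2.remap(c["image"],uv[...,0],uv[...,1],cv2.INTER_CUBIC).astype(int)
    w=((im.min(2)>.75*np.percentile(im.min(2),90)))
    hsvS=im.max(2)-im.min(2)
    d=(im.max(2)<.5*np.percentile(im.max(2),90)).astype(np.uint8)
    hub=cv2.morphologyEx(d,cv2.MORPH_OPEN,cv2.getStructuringElement(cv2.MORPH_ELLIPSE,(19,19)))
    k,l,st,ce=cv2.connectedComponentsWithStats(hub)
    i=min([j for j in range(1,k) if st[j,4]<1500],key=lambda j:np.hypot(*(ce[j]-160))); h=ce[i][::-1]
    r,cc=np.nonzero(d); v=np.stack([r,cc],1)-h; R_=np.hypot(*v.T)*.00025; m=(R_>.008)&(R_<.022); s=v[m].sum(0)
    ctr=np.array(prior[:2])+(h-160)*.00025
    return -np.arctan2(s[1],s[0]),ctr,int(m.sum())
E
python3 - <<'E'
from h import *
a=needle(dict(np.load("w1.npz")),[.5955,.0115]); b=needle(dict(np.load("w2.npz")),[.5955,.0115])
c=dict(np.load("w6.npz")); p=ray(c,80+231/2,102,.115); e=needle(c,p); print(a,b,e)
print("travel",(a[1]-e[1])@ey[:2],"reading mm",[((e[0]-q[0]+np.pi)%(2*np.pi)-np.pi)/.2 for q in(a,b)])
P=cloud(c); S=[]
q=P.reshape(-1,3); 
ok=(q[:,2]>.118)&(q[:,2]<.15)
# fixture coords relative to axis point
A=np.array([.481,.15*.481-.2027,.105]); f=np.stack([(q-A)@ex,(q-A)@ey,q[:,2]-.105],1)
for x0 in np.arange(.1,.16,.01):
    m=ok&(abs(f[:,0]-x0)<.005)&(abs(f[:,1])<.04); print(x0.round(2),m.sum(),f[m].mean(0).round(4) if m.any() else"")
xm=f[ok&(f[:,0]>.1)&(f[:,0]<.15)&(abs(f[:,1])<.04)&(f[:,2]>.022)]; print(np.percentile(xm[:,0],[2,50,98]))
x0=np.median(xm[:,0]); m=(abs(f[:,0]-x0)<.005)&(abs(f[:,1])<.04)&(f[:,2]>.005)&(f[:,2]<.05); g=f[m]
r=least_squares(lambda t:np.hypot(g[:,1]-t[0],g[:,2]-t[1])-.028,[0,0],loss="soft_l1",f_scale=.001); print(len(g),r.x, np.hypot(*r.x),"b deg",np.degrees(np.arctan2(*r.x)), "rms",np.sqrt(np.mean(r.fun**2)))
sm=(f[:,0]>.07)&(f[:,0]<.1)&(abs(f[:,1])<.01)&(f[:,2]>0)&(f[:,2]<.02);print("shaft",f[sm].mean(0),f[sm][:,2].max())
kn=(f[:,0]>-.03)&(f[:,0]<.02)&(abs(f[:,1])<.02)&(f[:,2]>.03)&(f[:,2]<.06);kk=f[kn];r=least_squares(lambda t:np.hypot(kk[:,1]-t[0],kk[:,2]-t[1])-.009,[-.006,.034],loss="soft_l1",f_scale=.001);print("knob",len(kk),kk[:,0].min(),kk[:,0].max(),r.x,np.hypot(*r.x),np.degrees(np.arctan2(*r.x)))
E
```

```text
(np.float64(2.7525920237156276), array([0.59481651, 0.01313866]), 447) (np.float64(2.751739258183498), array([0.59465675, 0.0129773 ]), 414) (np.float64(3.0873145912399145), array([ 0.59957852, -0.01902535]), 424)
travel 0.032513905129699004 reading mm [np.float64(1.6736128376214343), np.float64(1.6778766652820831)]
0.1 0 
0.11 0 
0.12 120 [ 0.1205 -0.0014  0.0137]
0.13 967 [ 0.1302 -0.0063  0.0241]
0.14 735 [ 0.1384 -0.0062  0.0242]
0.15 0 
[0.12593304 0.13384104 0.14160818]
1110 [-0.00667034  0.00018531] 0.006672910214736038 b deg -88.40865108234541 rms 0.0006394390703097934
shaft [ 0.08397785 -0.00038007  0.00842914] 0.019995339891957217
knob 1188 -0.02289400110506517 0.019952859507251394 [-0.00671893  0.03366501] 0.03432895005537556 -11.286908810860215
```

Reading 1.67 mm at the disc's low side (b ≈ -88°), which matches the stated 1.5 mm for a carriage that is home. Now I'll crank by about +178°, watching the force.

```bash
cat >> h.py <<'E'
A=np.array([.481,.15*.481-.2027,.105]); N0=2.752
def kp(deg,c=np.zeros(2)):
    a=np.radians(deg); return A-.012*ex+ey*(.035*np.sin(a)-.0003+c[0])+np.array([0,0,.035*np.cos(a)+.005-D+c[1]])
def reading(n="scene",c=None):
    c=c or cam(n)
    try: return ((needle(c,[.5996,-.019])[0]-N0)%(2*np.pi))/.2
    except Exception as e: return float("nan")
def crank(degs,f0,c=np.zeros(2),lim=11):
    for g in degs:
        manip.move_linear(kp(g,c),.06); s=manip.state(); f=s["contact_force"]-f0
        F=np.array([f@ey,f[2]]); r=np.array([np.sin(np.radians(g)),np.cos(np.radians(g))])
        print(g,"radial",(F@r).round(1),"F",F.round(1),"t",s["clock"],"w",round(s["gripper_width"],4),"read",round(reading(),2))
        if np.hypot(*F)>lim: print("STOP");return False
        c=c+.4*(F@r)*r/8000
    return c
E
python3 - <<'E'
from h import *
a0=-11.3; p=kp(a0)
manip.set_gripper(.05); manip.move_pose(p+[0,0,.06],down(Y)); manip.move_linear(p,.12)
f0=manip.state()["contact_force"]; print(f0); manip.set_gripper(0,14); s=manip.state(); print(s["gripper_width"],s["grasp_force"],s["contact_force"]-f0,s["clock"],reading())
if s["gripper_width"]>.014: print(crank([-5,5,15,30],f0))
E
```

```text
[ 0.86083136 -0.08432914  0.23822549]
0.01736210354588393 14.001122117042542 [-0.99924978  0.60735793  0.54160461] 24.65 17.65592653589793
-5 radial -0.3 F [-3.8 -0.6] t 24.95 w 0.0172 read 17.66
5 radial -0.3 F [-4.3  0.1] t 25.25 w 0.0174 read 2.56
15 radial -0.7 F [-4.4  0.5] t 25.55 w 0.0174 read 2.94
30 radial -0.7 F [-3.2  1. ] t 25.9 w 0.0173 read 3.74
[-2.72512293e-05 -9.56784613e-05]
```

```bash
python3 - <<'E'
from h import *
print(crank(list(range(45,196,15)),np.array([.5,0,.3])))
E
```

```text
45 radial -1.0 F [-1.9  0.5] t 26.25 w 0.0175 read 4.79
60 radial -1.3 F [-2.1  0.9] t 26.6 w 0.0174 read 6.14
75 radial -0.9 F [-1.2  0.9] t 26.95 w 0.0177 read 7.63
90 radial 0.2 F [0.2 0.1] t 27.3 w 0.0174 read 9.1
105 radial 0.0 F [0.3 0.9] t 27.65 w 0.0176 read 10.55
120 radial -0.9 F [-0.5  1. ] t 28.0 w 0.0177 read 11.76
135 radial -1.0 F [0.2 1.6] t 28.35 w 0.0171 read 12.72
150 radial -0.4 F [0.9 1. ] t 28.7 w 0.0177 read 13.21
165 radial -0.4 F [0.4 0.5] t 29.05 w 0.0173 read 13.23
180 radial -1.2 F [2.  1.2] t 29.4 w 0.0172 read 12.82
195 radial -1.5 F [3.9 0.5] t 29.75 w 0.0178 read 12.05
[-0.00019393  0.00013898]
```

Correcting the readings for side push puts the peak at about 163°. I'll go back to it, let go and check from above.

```bash
python3 - <<'E'
from h import *
print(crank([185,175,168,163],np.array([.5,0,.3]),np.array([-.0002,.0001])))
manip.set_gripper(.04); print("released scene",reading()); p=manip.state()["tool_pos"]
manip.move_linear(p+[0,0,.06],.12); print("scene",reading()); manip.move_pose([.53,-.12,.26],down(Y)); manip.dwell(.3)
c=cam("wrist"); np.savez("w7.npz",**{k:c[k] for k in("image","z_map","intrinsics","T")})
e=needle(c,[.5996,-.019]); print("wrist read",reading(c=c),e,"scene",reading(),manip.state()["clock"])
P=cloud(c).reshape(-1,3); f=np.stack([(P-A)@ex,(P-A)@ey,P[:,2]-.105],1)
g=f[(abs(f[:,0]-.1338)<.005)&(abs(f[:,1])<.04)&(f[:,2]>.005)&(f[:,2]<.05)]
r=least_squares(lambda t:np.hypot(g[:,1]-t[0],g[:,2]-t[1])-.028,[0,0],loss="soft_l1",f_scale=.001); print("disc",r.x,np.degrees(np.arctan2(*r.x)))
cv2.imwrite("pics/w7.png",c["image"][0:300,80:420].repeat(2,0).repeat(2,1))
E
```

```text
185 radial -0.9 F [-3.   1.2] t 30.05 w 0.0172 read 13.11
175 radial -0.4 F [-2.6  0.2] t 30.35 w 0.0176 read 13.53
168 radial -0.8 F [-3.7  0. ] t 30.65 w 0.0174 read 13.77
163 radial -1.0 F [-4.7 -0.4] t 30.95 w 0.0175 read 13.89
[-0.00022061  0.00025421]
released scene 13.373705559490888
scene 13.375427977158925
wrist read 13.327835556304578 (np.float64(-0.8656181959186705), array([ 0.59969745, -0.01904732]), 407) scene 13.390605169560654 33.45
disc [ 0.00503947 -0.00113594] 102.70271213210044
```

View pics/w7.png

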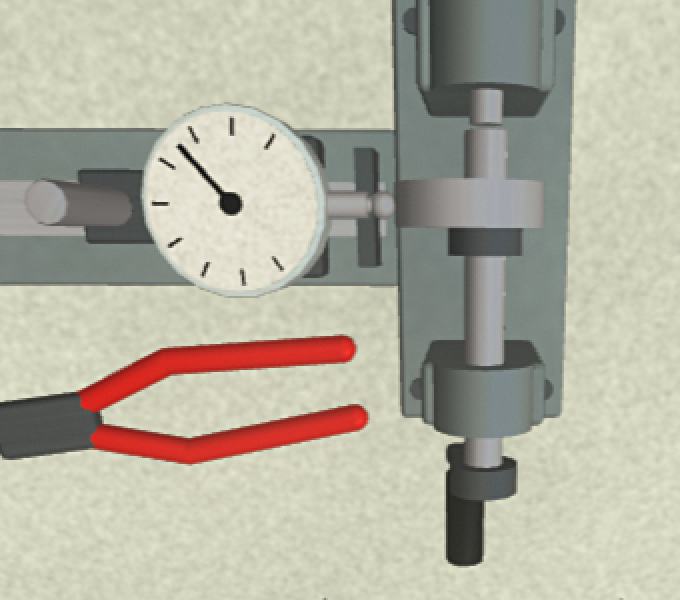

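The final view shows the needle at about (180,147), reading 13.33 mm against a stated maximum of about 13.3 mm. The eccentric is fully towards the plunger and the knob is hanging free at (464,520), so I'm handing in.

```bash
python3 -c "
from h import *
print(order.close_job(), manip.state()['clock'])"
```

```text
the job is handed in; nothing more can be done
the job is handed in; nothing more can be done
```

The job is handed in: the carriage is home on its stop and the crank is let go at the eccentric's high point, with the gauge reading about 13.3 mm, after two attempts in which the fingers closed too high to grip the carriage post.

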